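Lock a full sharps bin

TASK

The sharps bin is full: push its yellow flap right down shut, and then push the red closing lever along its slot, past the first click (temporary closing, orange mark) all the way to the second stop (final lock, red mark). Only push with the fingers, without pinching the lever: the bin stays standing in its holder, never lifted or tipped over, and everything else on the bench stays where it is.

Things in the scene. Friction and masses are not known exactly. Their poses are not given: they have to be found in the camera images.
- bin: Yellow sharps bin with a white lid, 170 (x) x 220 (y) x 165 mm tall without flap and lever, 2.5 to 3.1 kg, standing loose (4 mm of play) in a fixed steel holder with a 32 mm high rim. Origin: centre of its underside; z up. Its own +y is the direction in which the lever slides to lock; its own +x points from the lever's side of the lid to the flap's hinge.
- lid_top (a point): Centre of the white lid's flat top face, 165 mm above the bin's origin; axes as the bin's.
- flap (a joint): Angle of the yellow flap (rad): 0 = shut, lying flat over the lid's opening; about 1.57 = standing straight up; at most 2.0 (leaning back, away from the lever). A stiff hinge (0.035 N m of friction, flap 50 g): it stays at any angle, so it must be pushed right down. At the start it stands open at 1.4 to 1.9.
- flap_hinge (a point): Middle of the flap's hinge axis, on the lid at bin x = +62 mm, y = 0, 5 mm above the lid's top. The axis runs along the bin's y.
- flap_edge (a point): Middle of the flap's free edge, 82 mm from the hinge axis. The flap is a yellow plate 82 mm long from the axis, 96 mm wide, 5 mm thick; shut, it reaches from bin x = +62 to -20 mm, its upper face 7.5 mm above the lid's top.
- lever (a joint): Travel of the red closing lever along its slot (m): 0 = open (green mark on the lid), 0.040 = first detent, temporary closing (orange mark), 0.080 = second and last stop, final lock (red mark). Grows along the bin's +y. A detent holds it at each of the three places: pushing it on from the first or the middle one takes about 6 N; beyond about 0.062 (or 0.022 from the first) it snaps on to the last stop (or the middle one) by itself and stays. It starts near 0.
- lever_tab (a point): Centre of the red lever's upright tab: 32 mm (bin x) x 14 mm (bin y) x 30 mm tall, its top 34 mm and its bottom 4 mm above the lid's top. It moves along bin y from -40 mm (open) to +40 mm (locked) at bin x = -52 mm, over bare flat lid that reaches to y = +-110 mm.
- tab_rear: The half of the red tab that faces bin -y (7 mm of its 14 mm): the side to push on. Origin at the lid's top under the half.
- tab_front: The other half of the red tab, facing bin +y. Squeezing both halves at once counts as pinching the lever. Origin at the lid's top under the half.
- vial: Bystander, loose, to be left alone: small clear glass jar with grey cap, 48 mm across, 85 mm tall. Origin: centre of its underside.
- dish: Bystander, loose, to be left alone: flat clear plastic culture dish, 90 mm across, 16 mm tall. Origin: centre of its underside.
- tweezers: Bystander, loose, to be left alone: steel tweezers lying flat, 130 mm long, 6 mm high. Origin: centre of its underside.
- bowl: Bystander, loose, to be left alone: steel bowl, 110 mm across, 45 mm tall. Origin: centre of its underside.
- tip_box: Bystander, loose, to be left alone: blue box with white lid, 80 x 115 x 67 mm tall. Origin: centre of its underside.
- flask: Bystander, loose, to be left alone: amber bottle with blue cap, 64 mm across, 120 mm tall. Origin: centre of its underside.
- beaker: Bystander, loose, to be left alone: white cup, 70 mm across, 80 mm tall. Origin: centre of its underside.

How it is judged:
On the way, in this order (a step that is already met when the one before it is completed fails the run):
1. the flap is pushed shut while the lever is still at open (value of joint flap below 0.08 rad and value of joint lever below 0.025 m), for 0.2 s.
2. the lever is pushed past the first detent to its last stop, the flap still shut (value of joint flap below 0.08 rad and value of joint lever above 0.075 m), for 0.2 s.
At the end, for the whole second after the job is handed in: The flap is shut (within 0.08 rad), the lever is at its last stop (beyond 75 of its 80 mm), and the bin stands at rest and upright (within 0.06 rad) on the floor of its holder (all of step 2 and angle between bin's own z axis and vertical below 0.06 rad and height (world z) of bin below 0.01 m and linear speed of bin below 0.02 m/s); the robot touches nothing.
It fails at once if the lever is pinched (both halves of its tab pressed by the fingers at once, over 3 N each) (contact force between the fingers and tab_rear above 3 N and contact force between the fingers and tab_front above 3 N).
It fails at once if the bin is lifted (more than 20 mm) or tipped (more than 0.2 rad) (height (world z) of bin above 0.024 m or angle between bin's own z axis and vertical above 0.2 rad).
It fails at once if another thing on the bench is moved more than 25 mm (distance of any of vial, dish, tweezers, bowl, tip_box, flask, beaker from where it was at the start of the episode above 0.025 m).
It also fails if it takes over 48 s, if anything falls off the work surface, if the arm or the gripper's body presses on something with over 40 N, if the wrist force passes 120 N, or if a joint passes its speed limit or range.

ROBOT

A 7-joint arm with a two-finger parallel gripper is mounted at the origin on the work surface. World frame = base frame: x ahead of the robot, y to its left, z up, the work surface at z = 0. Lengths are in m, angles in rad, forces in N, time in s.
With the tool pointing down it reaches from about 0.425 to 0.875 m from the base axis. Payload 4.7 kg.
Tool frame: the origin (TCP) lies midway between the tips of the shut fingers; the grasp point (between the pads) lies 19 mm behind it; z points along the fingers, y is the line along which they close (so a half turn about z gives the same grasp; the last joint's range is limited). The gripper opens to 85 mm and grips with 20 to 120 N. Pads are 22 mm wide; open, the fingers measure 114 mm over their backs; the gripper's body (76 mm by 85 mm) begins 54 mm behind the grasp point. The pads swing forward as they close: fully open they stand 13 mm farther back than shut.
Start: joints at [-1.274, 0.321, -0.07, 1.45, 0.023, 1.371, -0.057], TCP at [0.181, 0.624, 0.231] pointing down, gripper open.
Joint ranges: [-2.86, 2.86], [-0.3, 2.09], [-1.38, 1.24], [0.06, 2.45], [-1.56, 4.7], [0.09, 2.05], [-2.69, 2.69]. Speed limits (rad/s): [2.57, 2.57, 3.14, 3.14, 3.14, 3.14, 3.14].

INTERFACE

Orientations are given as a unit quaternion [w, x, y, z].
In Python, from station import arm gives the robot as it stands. The module is installed in compiled form; this text tells all that it offers.
- The arm moves only by the shell command python3 -m crank 'ROWS' [FORCE]. ROWS is text: rows parted by semicolons, each of 7 numbers parted by spaces: the shift along the world's x, y, z in cm, then the turn, a rotation vector about the world's x, y, z in degrees, then the opening, from 0 (shut) to 1 (fully open). In form: dx dy dz rx ry rz jaw; .... A call has 1 to 10 rows; each row is the pose to reach, as a shift and turn from the pose commanded when the call began; what a row does not reach only later rows make up. A row lasts 1/8 s, in which the tool goes at most 62.5 mm and 10.7 degrees, less where a joint would pass 70% of its speed; a pose out of reach is approached as far as the arm can. A call with a gripper value outside its range is refused whole. The fingers move at their own pace and stop on an object; FORCE is the grip in N (left out, the last holds). Time passes only in rows, so rows that repeat a pose let the fingers close. It gives the time, the measured TCP pose, the force, the opening and the grip force at its end, in the units of the state.
- arm.sense(): the state, without advancing time (a new reading comes with each control period).
- arm.get_image(name): name is "scene" or "top"; returns a dict with "pixels" (400x640x3 uint8, red, green, blue), "K" (3x3 intrinsics, pixels), "R" (3x3) and "t" (3): a world point X has camera coordinates R X + t. Camera axes: x right, y down, z forward; pixel columns grow to the right and rows downward; lengths in m; the calibration is good to about 2 mm. A picture is of the moment at which its call begins. There is no depth.
- arm.sign_off(): hands the job in; it is judged then, once.
The state is a dict: "time_s": time; "qpos": joint angles; "dq": joint speeds; "joint_torque": joint torques, N m; "position": TCP position; "ee_rot": TCP orientation; "wrist_force": force on the tool from outside, world axes, zero at the start; "torque": the same for the moment, N m; "finger_gap": finger opening in m; "grasp_force": force on a finger pad.
Only numpy, scipy, OpenCV 4.12 (cv2) and the standard library are available. Lean on these libraries where they do the work, as an engineer would, in place of code of your own. Each camera call takes 0.05 s, during which the arm holds its last target. There are 200 camera calls.

## Working session

There is one attempt and no reset: what is moved stays moved. The work goes in short steps, Python scripts to look and compute and a shell command to move; the robot and the scene stay as the last step left them, time stands still between calls to the robot, and variables do not carry over. Pictures are saved under pics/ and viewed, at most 10 in all, crops included, and the job is handed in when it is done.

```bash
mkdir -p pics; python3 - <<'E'
from station import arm
import cv2,pickle
s=arm.sense();print(s)
d={}
for n in("scene","top"):
    d[n]=arm.get_image(n);cv2.imwrite(f"pics/{n}0.png",d[n]["pixels"][:,:,::-1]);print(n,d[n]["K"],d[n]["R"],d[n]["t"])
pickle.dump(d,open("im0.pkl","wb"))
E
```

```text
{'time_s': 0.0, 'qpos': array([-1.27391651,  0.32183683, -0.07008517,  1.45164246,  0.02261263,
        1.37079931, -0.05688623]), 'dq': array([-0.00044421, -0.00169797,  0.00020724,  0.00114621,  0.00032042,
       -0.00021218, -0.00087897]), 'joint_torque': array([-3.29124405e-04, -4.93578422e+01, -3.82642485e-01, -3.14329505e+01,
        1.28921808e-02,  1.16208024e-02,  8.33802915e-06]), 'position': array([0.18127178, 0.62366638, 0.23023086]), 'ee_rot': array([-7.96321462e-05,  1.40896177e-01,  9.90023922e-01, -9.46093471e-04]), 'wrist_force': array([ 0.48137492, -0.18020429, -0.01548883]), 'torque': array([ 0.04666146, -0.02791734, -0.04082768]), 'grasp_force': 0.0, 'finger_gap': 0.08537936014025342}
scene [[510.06428024   0.         315.47489428]
 [  0.         510.06428024 195.24389601]
 [  0.           0.           1.        ]] [[ 0.4162894   0.90920771  0.00666971]
 [ 0.74188679 -0.33542079 -0.58060045]
 [-0.52564924  0.24664598 -0.81416131]] [-0.22881896 -0.34367573  1.98620727]
top [[387.13747235   0.         320.37855197]
 [  0.         387.13747235 200.67361136]
 [  0.           0.           1.        ]] [[-0.0551725  -0.9984707  -0.00350072]
 [-0.97161274  0.05449556 -0.23021494]
 [ 0.23005365 -0.00930019 -0.97313351]] [0.01858089 0.57841183 0.97912278]
```

View pics/scene0.png

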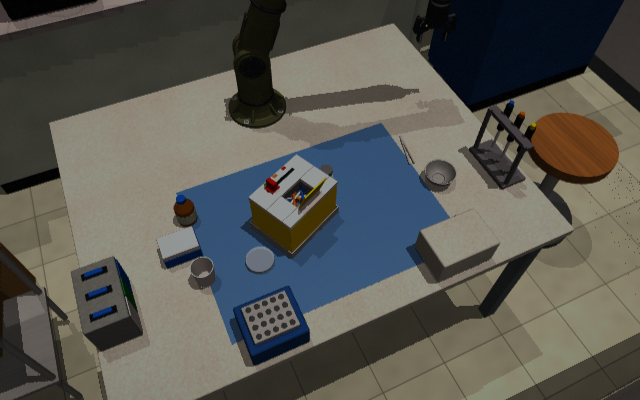

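View pics/top0.png

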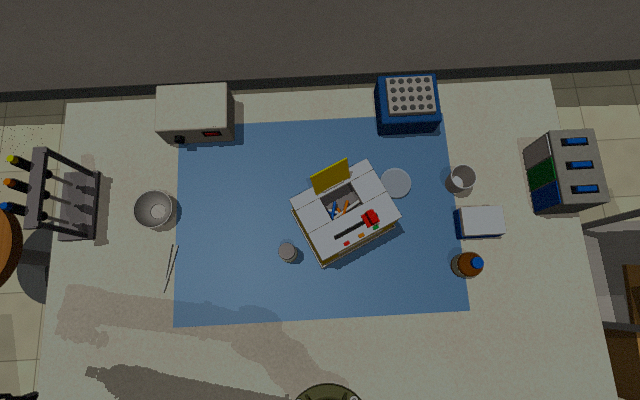

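The scene view shows the bin at about (295,205), with the red tab at (271,185). In the top view the lid spans about (290..400,160..265), the tab is at (371,217), the slot runs to about (335,237), and the flap stands at (330,175). The vial at (288,252) is close to the bin.

```bash
cat > h.py <<'E'
import numpy as np,cv2
def ray(im,uv,z):
    uv=np.atleast_2d(np.float64(uv));R,t=im["R"],im["t"]
    d=np.c_[uv,np.ones(len(uv))]@np.linalg.inv(im["K"]).T@R
    c=-R.T@t
    return c+d*((z-c[2])/d[:,2])[:,None]
def proj(im,X):
    p=(np.atleast_2d(X)@im["R"].T+im["t"])@im["K"].T
    return p[:,:2]/p[:,2:]
def big(m):
    c=max(cv2.findContours(m,cv2.RETR_EXTERNAL,cv2.CHAIN_APPROX_NONE)[0],key=cv2.contourArea)
    return c[:,0,:]
E
python3 - <<'E'
import pickle
from h import *
d=pickle.load(open("im0.pkl","rb"))
T=d["top"];p=T["pixels"]
hsv=cv2.cvtColor(p,cv2.COLOR_RGB2HSV)
w=((hsv[...,1]<40)&(hsv[...,2]>150)).astype('u1')
roi=np.zeros_like(w);roi[155:270,286:404]=1
# drop dish
print(hsv[225,320],hsv[180,395],hsv[250,290])
c=big(cv2.morphologyEx(w*roi,cv2.MORPH_CLOSE,np.ones((5,5))))
W=ray(T,c,0.169)[:,:2].astype('f4')
r=cv2.minAreaRect(W);print("lid rect",r,cv2.boxPoints(r))
print(c.min(0),c.max(0))
for n,box in(("top",(355,390,200,235)),("scene",(255,290,170,200))):
    im=d[n];h=cv2.cvtColor(im["pixels"],cv2.COLOR_RGB2HSV)
    m=(((h[...,0]<6)|(h[...,0]>174))&(h[...,1]>170)&(h[...,2]>90)).astype('u1')
    q=np.zeros_like(m);q[box[2]:box[3],box[0]:box[1]]=1
    k=big(m*q);print(n,"red",k.min(0),k.max(0),k.mean(0),ray(im,k.mean(0),.195))
x=cv2.resize(p[150:275,270:420],None,fx=5,fy=4.8,interpolation=cv2.INTER_CUBIC)
o=x.copy();cv2.polylines(o,[(((proj(T,np.c_[cv2.boxPoints(r),[.169]*4])-[270,150])*[5,4.8]).astype(int))],True,(255,0,255),1)
cv2.imwrite("pics/c1.png",o[:,:,::-1])
E
```

```text
[110  11 142] [ 98  32 118] [17 18 98]
lid rect ((0.46466830372810364, -0.11416379362344742), (0.0, 0.0), 0.0) [[ 0.4646683  -0.11416379]
 [ 0.4646683  -0.11416379]
 [ 0.4646683  -0.11416379]
 [ 0.4646683  -0.11416379]]
[365 235] [365 235]
top red [366 210] [378 222] [372.48484848 216.09090909] [[ 0.50453278 -0.13217109  0.195     ]]
scene red [267 178] [275 184] [271.         181.05555556] [[ 0.50128754 -0.12627936  0.195     ]]
```

View pics/c1.png

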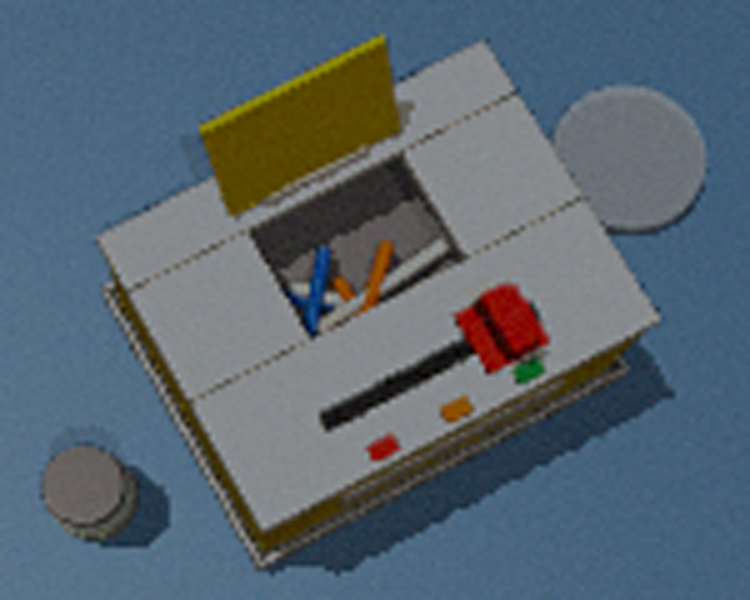

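The crop shows the lid's corners at (100,240), (485,42), (660,322) and (263,530). The tab is at (503,328), and the slot runs left and down to (325,420). The flap's edge runs (200,128)-(385,40).

```bash
python3 - <<'E'
import pickle
from h import *
d=pickle.load(open("im0.pkl","rb"));T=d["top"];S=d["scene"]
f=lambda a:np.float64(a)/[5,4.8]+[270,150]-[.4,.4]
C=ray(T,f([(100,240),(485,42),(660,322),(263,530)]),.169)[:,:2]
print(C,[np.linalg.norm(C[i]-C[(i+1)%4]) for i in range(4)])
ctr=C.mean(0);ey=(C[0]-C[1])+(C[3]-C[2]);ey/=np.linalg.norm(ey)
ex=(C[0]-C[3])+(C[1]-C[2]);ex/=np.linalg.norm(ex)
print("ctr",ctr,"ex",ex,"ey",ey,ex@ey)
ex=np.array([ey[1],-ey[0]])+ex;ex/=np.linalg.norm(ex);ey=np.array([-ex[1],ex[0]])
yaw=np.degrees(np.arctan2(ex[1],ex[0]));print("yaw",yaw)
np.savez("bin.npz",c=ctr,ex=ex,ey=ey)
B=lambda x,y,z:np.r_[ctr+x*ex+y*ey,.169+z]
for n,b in dict(taptop=B(-.052,-.04,.034),tab_bot=B(-.052,-.04,.004),hinge=B(.062,0,.005),shutEdge=B(-.02,0,.0075)).items():
    print(n,b.round(4),(proj(T,b)-[270,150])*[5,4.8],proj(S,b))
for a in(1.4,1.6,1.8,1.9):
    print(a,[((proj(T,B(.062-.082*np.cos(a),y,.005+.082*np.sin(a)))-[270,150])*[5,4.8]).round().tolist() for y in(.048,-.048)])
print("vial",ray(T,f([(88,485)]),.085))
E
```

```text
[[ 0.56144327  0.06209894]
 [ 0.65655874 -0.13388665]
 [ 0.50403558 -0.20577961]
 [ 0.41129692 -0.00899526]] [np.float64(0.21784696677254123), np.float64(0.1686176460962287), np.float64(0.21754204182168244), np.float64(0.16612739860871695)]
ctr [ 0.53333363 -0.07164065] ex [0.90417954 0.42715261] ey [-0.43146977  0.9021274 ] -0.00478006429607253
yaw 25.42393239615321
taptop [ 0.5035 -0.1301  0.203 ] [[510.33693817 316.31440094]] [[269.9200576  180.40834057]]
tab_bot [ 0.5035 -0.1301  0.173 ] [[502.42407324 327.84726393]] [[270.57266011 186.37938249]]
hinge [ 0.5893 -0.045   0.174 ] [[314.13359976 171.12851317]] [[307.68750406 197.79383907]]
shutEdge [ 0.5153 -0.0802  0.1765] [[397.36102822 308.93563113]] [[287.1813443  183.09283409]]
1.4 [[[240.0, 198.0]], [[428.0, 103.0]]]
1.6 [[[222.0, 167.0]], [[410.0, 73.0]]]
1.8 [[[205.0, 139.0]], [[392.0, 45.0]]]
1.9 [[[197.0, 126.0]], [[383.0, 33.0]]]
vial [[0.44697781 0.07931724 0.085     ]]
```

The lid measures 218 x 167 mm against the given 220 x 170, the yaw is 25.4°, and the flap is near 1.88. The tab's projections also agree with both views. I'll shut the fingers, turn so that tool y lies along bin x, and go high to a point behind the flap.

```bash
python3 -m crank '3 -3 3 0 0 -5 0; 7 -8 6 0 0 -10 0; 12 -13 7 0 0 -15 0; 16 -17.5 7 0 0 -20 0; 20 -22 7 0 0 -25 0; 24 -26.5 7 0 0 -30 0; 28 -31 7 0 0 -35 0; 32 -35 7 0 0 -40 0; 36 -39.5 7 0 0 -45 0; 40 -44 7 0 0 -48.4 0' 20
python3 -c "
from station import arm;print(arm.sense()['qpos'])"
```

```text
time_s: 1.35
position: [0.5823, 0.1825, 0.3011]
ee_rot: [-0.0, 0.535, 0.845, -0.0]
wrist_force: [0.7, -0.1, -0.3]
finger_gap: -0.0
grasp_force: 0.0
[-0.68339456  0.21773756  0.40413914  1.46053127 -0.08545914  1.48092737
  0.16103769]
```

```bash
python3 -m crank '2.5 -5 0 0 0 0 0; 5 -10 0 0 0 0 0; 7 -15 0 0 0 0 0; 7.9 -19.6 0 0 0 0 0; 7.9 -19.6 -4 0 0 0 0; 7.9 -19.6 -7.6 0 0 0 0; 7.9 -19.6 -7.6 0 0 0 0'
python3 - <<'E'
from station import arm
from h import *
T=arm.get_image("top");p=T["pixels"]
x=cv2.resize(p[140:275,260:420],None,fx=5,fy=4.4,interpolation=cv2.INTER_CUBIC);cv2.imwrite("pics/c2.png",x[:,:,::-1])
E
```

```text
time_s: 2.22
position: [0.6582, -0.0115, 0.2216]
ee_rot: [-0.003, 0.534, 0.845, -0.002]
wrist_force: [0.9, 1.8, 0.8]
finger_gap: 0.0
grasp_force: 0.0
```

View pics/c2.png

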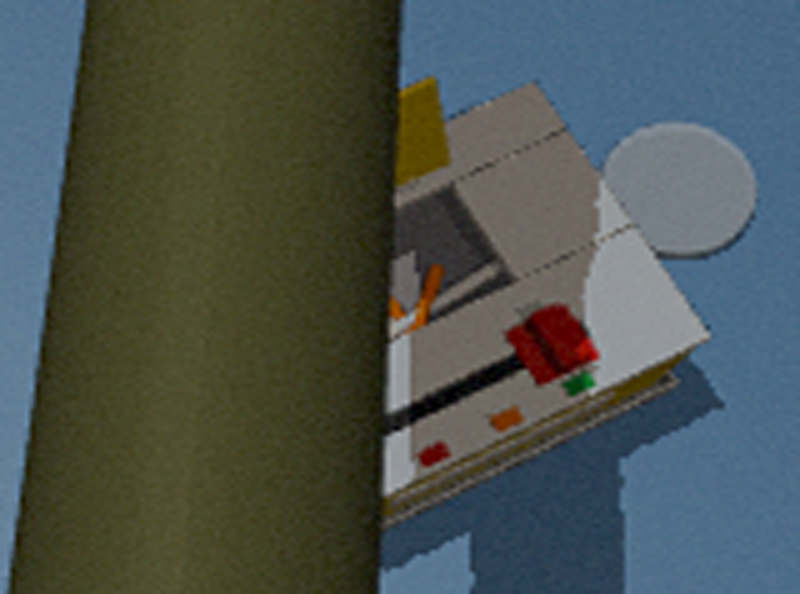

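The flap is still upright at (420,130) and the tab is still at its green mark at (550,345), so nothing has been touched. Now I'll sweep along bin -x in an arc, down onto the flap.

```bash
python3 -m crank '-1.4 -0.7 0 0 0 0 0; -2.8 -1.3 0 0 0 0 0; -5 -2.4 0 0 0 0 0; -6.9 -3.3 -0.5 0 0 0 0; -8.2 -3.9 -1 0 0 0 0; -9.1 -4.3 -2.2 0 0 0 0; -9.6 -4.55 -3.4 0 0 0 0; -9.8 -4.6 -4.3 0 0 0 0; -9.8 -4.6 -4.5 0 0 0 0'
```

```text
time_s: 3.4
position: [0.5619, -0.0575, 0.1791]
ee_rot: [-0.001, 0.534, 0.845, -0.001]
wrist_force: [-0.3, -0.4, 0.3]
finger_gap: 0.0
grasp_force: 0.2
```

```bash
python3 -m crank '0 0 -0.3 0 0 0 0; 0 0 -0.5 0 0 0 0; 0 0 -0.5 0 0 0 0'
```

```text
time_s: 3.78
position: [0.5628, -0.0576, 0.1766]
ee_rot: [0.0, 0.534, 0.845, 0.0]
wrist_force: [-3.2, 0.2, 6.3]
finger_gap: -0.0002
grasp_force: 3.1
```

```bash
python3 -m crank '0 0 -0.2 0 0 0 0; 0 0 -0.4 0 0 0 0; 0 0 -0.4 0 0 0 0; 0 0 -0.4 0 0 0 0'; python3 -m crank '0 0 4 0 0 0 0; 0 0 8 0 0 0 0; 5 5 10 0 0 0 0; 6 10 10 0 0 0 0; 6 16 10 0 0 0 0; 6 20 10 0 0 0 0; 6 20 10 0 0 0 0'
python3 - <<'E'
from station import arm
from h import *
for n,(a,b,c,d) in dict(top=(150,275,270,420),scene=(145,255,230,360)).items():
    p=arm.get_image(n)["pixels"][a:b,c:d]
    x=cv2.resize(p,None,fx=4,fy=4,interpolation=cv2.INTER_CUBIC);cv2.imwrite(f"pics/d_{n}.png",x[:,:,::-1])
a,b=cv2.imread("pics/d_top.png"),cv2.imread("pics/d_scene.png")
b=cv2.resize(b,(520,440));b=cv2.copyMakeBorder(b,0,60,0,0,0)
cv2.imwrite("pics/d.png",cv2.resize(np.hstack([a,b]),(800,357)))
E
```

```text
time_s: 4.28
position: [0.5629, -0.0576, 0.1762]
ee_rot: [0.0, 0.534, 0.845, 0.001]
wrist_force: [-12.0, 1.0, 25.2]
finger_gap: -0.0001
grasp_force: 12.7
time_s: 5.15
position: [0.6218, 0.1483, 0.2705]
ee_rot: [-0.001, 0.531, 0.848, 0.0]
wrist_force: [-0.4, -0.0, -0.1]
finger_gap: -0.0001
grasp_force: 0.0
```

View pics/d.png

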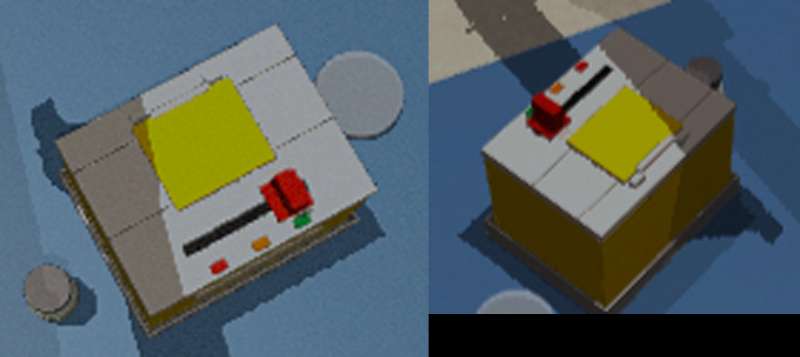

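The flap now lies flat on the lid at (205,145) and the tab is still beside the green mark at (287,195). Next I'll go behind the tab at bin (-52,-88) mm, 12 mm above the lid.

```bash
python3 -m crank '-1.5 -5 0 0 0 0 0; -3 -10 0 0 0 0 0; -4.5 -15 0 0 0 0 0; -6 -20 0 0 0 0 0; -8 -26 0 0 0 0 0; -9.8 -32.2 0 0 0 0 0; -9.8 -32.2 -4 0 0 0 0; -9.8 -32.2 -8 0 0 0 0; -9.8 -32.2 -8.9 0 0 0 0; -9.8 -32.2 -8.9 0 0 0 0'
```

```text
time_s: 6.5
position: [0.5243, -0.1807, 0.1829]
ee_rot: [0.0, 0.535, 0.845, -0.0]
wrist_force: [0.0, 0.0, 0.5]
finger_gap: -0.0001
grasp_force: 0.0
```

```bash
python3 -m crank '-0.4 1.3 0 0 0 0 0; -1 2.5 0 0 0 0 0; -1.5 3.6 0 0 0 0 0; -2 4.7 0 0 0 0 0; -2.5 5.8 0 0 0 0 0; -3 6.8 0 0 0 0 0; -3.4 7.7 0 0 0 0 0; -3.8 8.6 0 0 0 0 0; -4.2 9.5 0 0 0 0 0; -4.6 10.2 0 0 0 0 0'; python3 -m crank '-0.2 0.4 0 0 0 0 0; -0.3 0.6 0 0 0 0 0; -0.3 0.6 0 0 0 0 0'
```

```text
time_s: 7.75
position: [0.4778, -0.0764, 0.1822]
ee_rot: [-0.001, 0.534, 0.846, 0.0]
wrist_force: [-0.7, -0.8, 1.0]
finger_gap: -0.0001
grasp_force: 0.0
time_s: 8.12
position: [0.4764, -0.0739, 0.1824]
ee_rot: [0.002, 0.535, 0.845, -0.001]
wrist_force: [4.4, -5.7, -3.9]
finger_gap: -0.0002
grasp_force: 3.4
```

The arm is now pressing on the last stop, with the TCP at the expected (0.477,-0.074). I'll back off, rise clear of the view and check.

```bash
python3 -m crank '0.8 -1.7 0 0 0 0 0; 1.2 -2.5 0 0 0 0 0; 1.2 -2.5 5 0 0 0 0; 1.2 -2.5 10 0 0 0 0; 3 -8 12 0 0 0 0; 4 -14 12 0 0 0 0; 4 -20 12 0 0 0 0; 4 -26 12 0 0 0 0; 4 -26 12 0 0 0 0; 4 -26 12 0 0 0 0'
python3 - <<'E'
from station import arm
from h import *
for n,(a,b,c,d) in dict(top=(150,275,270,420),scene=(145,255,230,360)).items():
    p=arm.get_image(n)["pixels"][a:b,c:d]
    x=cv2.resize(p,None,fx=4,fy=4,interpolation=cv2.INTER_CUBIC);cv2.imwrite(f"pics/e_{n}.png",x[:,:,::-1])
a,b=cv2.imread("pics/e_top.png"),cv2.imread("pics/e_scene.png")
b=cv2.copyMakeBorder(b,0,60,0,0,0)
cv2.imwrite("pics/e.png",cv2.resize(np.hstack([a,b]),(800,357)))
E
```

```text
time_s: 9.38
position: [0.5156, -0.331, 0.3018]
ee_rot: [-0.001, 0.534, 0.845, 0.0]
wrist_force: [0.4, -0.2, -0.2]
finger_gap: -0.0002
grasp_force: 0.0
```

View pics/e.png

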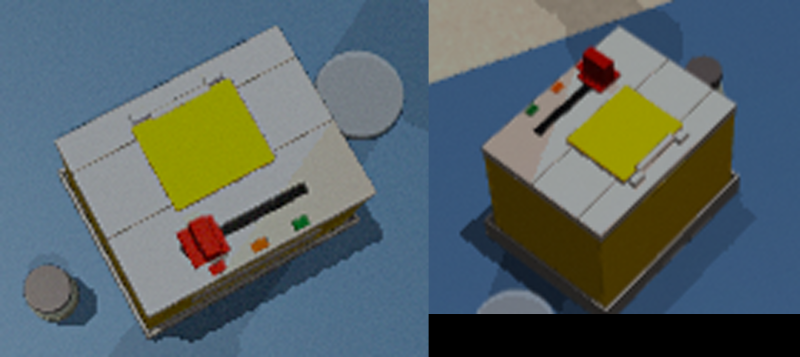

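The tab is at the red mark at (203,240), the end of its slot. The flap is flat, the bin sits in its holder, and the vial and dish have not moved.

```bash
python3 -c "
from station import arm;print(arm.sign_off())"
```

```text
the job is handed in; nothing more can be done
None
```

The flap is pushed shut and the lever stands at the red final-lock mark in the last picture, with the bin upright in its holder; the job was handed in after about 9.5 s, and sign-off returned no verdict.

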